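# Park the tins at the top of the sloped rack

### The job

Make room at the low end of the sloped tin rack for the two tins standing beside the rack: with the fingertips, push each of the two tins lying in the rack up its own lane, over the sprung steel tongue in the lane floor, until the tongue has snapped up behind it and it cannot roll back. Only roll them: do not pinch them or lift them off the lanes, do not push hard, and leave everything else where it stands.

Things in the scene. Friction and masses are not known exactly. Their poses are not given: they have to be found in the camera images.
- deck: tilted floor of the fixed wooden tin rack, 150 mm wide, 235 mm long, sloping 10 degrees up along its +y. Origin: on the floor's top face, middle of the low edge, 24 mm above the worktop; x across the lanes (+x away from the robot), y uphill, z normal to the floor. Front lip 16 mm high, inner face at y = 0.010; back stop 44 mm high, face at y = 0.225
- near_park (a point): point on the floor of the near lane below the middle of a parked tin, at deck (-0.0355, 0.182, 0). The lane is 63 mm wide; its walls are 8 mm thick and 24 mm high above the floor
- far_park (a point): the same in the far lane, at deck (0.0355, 0.182, 0); the two lanes lie side by side with one wall between them
- tin_near: food tin, a cylinder 75 mm in diameter and 58 mm long (about 0.26 kg, varies), lying on its side across the near lane; at the low end, on the front lip; smooth (friction about 0.35), rolls freely. Origin: centre of its nearer-the-robot (-x) end face, on the axis; its z axis points to the other end (middle of the tin: 29 mm along it). The axis lies 37.7 mm above the lane floor
- tin_far: food tin, a cylinder 75 mm in diameter and 58 mm long (about 0.26 kg, varies), lying on its side across the far lane; at the low end, on the front lip; smooth (friction about 0.35), rolls freely. Origin: centre of its nearer-the-robot (-x) end face, on the axis; its z axis points to the other end (middle of the tin: 29 mm along it). The axis lies 37.7 mm above the lane floor
- tongue_near (a joint): sprung steel tongue, 20 mm wide, in the middle of the near lane's floor, hinged at its downhill end (deck y = 0.130). 0: up at 45 degrees, its free edge 15 mm above the floor at deck y = 0.147; 0.79: pressed flat. A tin pushed uphill rolls over it (about 2 N); it springs up once the tin's axis is past deck y = 0.178, and a tin that rolls back then rests on its edge there
- tongue_far (a joint): sprung steel tongue, 20 mm wide, in the middle of the far lane's floor, hinged at its downhill end (deck y = 0.130). 0: up at 45 degrees, its free edge 15 mm above the floor at deck y = 0.147; 0.79: pressed flat. A tin pushed uphill rolls over it (about 2 N); it springs up once the tin's axis is past deck y = 0.178, and a tin that rolls back then rests on its edge there
- new_tin_1: bystander: tin like the others, standing upright on the worktop to the right of the rack, 58 mm high; origin at the centre of its underside
- new_tin_2: bystander: a second tin standing upright beside it; origin at the centre of its underside
- lemon: bystander: lemon, 71x53x51 mm, on the chopping board on the left; origin under its centre
- garlic: bystander: garlic bulb, 60 mm, on the chopping board; origin under its centre
- timer: bystander: round white kitchen timer, 67 mm across and 47 mm high, behind the rack; origin under its centre
- spice_jar: bystander: spice jar, 46 mm across and 106 mm high, behind and left of the rack; origin under its centre
There are look-alikes about, which are no part of the job. Leave any black or blue look-alike of the tin_near alone.

How it is judged:
At the end, for the whole second after the job is handed in: each of the two tins rests on the floor of its own lane at the top of the rack, its axis 172 to 194 mm up the deck (between tongue and back stop), standing still, and its tongue has sprung up below it (joint under 0.12 rad) (y of tin_near in the frame of deck between 0.172 and 0.194 m and z of tin_near in the frame of deck between 0.03 and 0.045 m and value of joint each of tongue_near, tongue_far below 0.12 rad and linear speed of each of tin_near, tin_far below 0.02 m/s and y of tin_far in the frame of deck between 0.172 and 0.194 m and z of tin_far in the frame of deck between 0.03 and 0.045 m); the robot touches nothing.
It fails at once if a tin of the rack is lifted off its lane (by more than 12 mm) (z of any of tin_near, tin_far in the frame of deck above 0.05 m).
It fails at once if a tin of the rack is pressed by the fingers with more than 30 N (contact force between the fingers and tin_near above 30 N or contact force between the fingers and tin_far above 30 N).
It fails at once if a standing tin, the lemon, the garlic, the timer or the spice jar is moved by more than 20 mm (distance of any of new_tin_1, new_tin_2, lemon, garlic, timer, spice_jar from where it was at the start of the episode above 0.02 m).
It also fails if it takes over 51 s, if anything falls off the work surface, if the arm or the gripper's body presses on something with over 40 N, if the wrist force passes 120 N, or if a joint passes its speed limit or range.

### The arm

A 6-joint arm with a two-finger parallel gripper is mounted at the origin on a cart in front of the work surface, level with it; the furniture and walls round the work are solid. World frame = base frame: x ahead of the robot, y to its left, z up, the work surface at z = 0. Lengths are in m, angles in rad, forces in N, time in s.
With the tool pointing down it reaches from about 0.35 to 1 m from the base axis. Payload 7.1 kg.
Tool frame: the origin (TCP) lies midway between the tips of the shut fingers; the grasp point (between the pads) lies 19 mm behind it (bot.grip_point_offset is the z of the grasp point in the tool frame, in m); z points along the fingers, y is the line along which they close (so a half turn about z gives the same grasp; the last joint's range is limited). The gripper opens to 85 mm and grips with 20 to 120 N. Pads are 22 mm wide; open, the fingers measure 114 mm over their backs; the gripper's body (76 mm by 85 mm) begins 54 mm behind the grasp point. The pads swing forward as they close: fully open they stand 13 mm farther back than shut.
Start: joints at [1.12, 0.423, 1.63, -0, 1.089, -0.019], TCP at [0.262, 0.568, 0.231] pointing down, gripper open.
Joint ranges: [-3, 3], [-0.9, 2.11], [0.09, 2.58], [-1.31, 4.45], [0.11, 2.69], [-2.54, 2.54]. Speed limits (rad/s): [2.39, 2.39, 3.01, 3.14, 3.14, 3.14].

### API

Orientations are given as [roll, pitch, yaw] about the fixed x, y, z axes, in that order (R = Rz(yaw) Ry(pitch) Rx(roll)).
In Python, from rig import bot, optics, ticket, finder gives the robot as it stands.
- The arm moves only by the tool play_rows, never from a script. Its argument "deltas" is a list of rows, each an object of numbers: "x", "y", "z": the shift along the tool's x, y, z as a fraction of full scale; "wx", "wy", "wz": the turn, a rotation vector about the tool's x, y, z as a fraction of full scale; "jaw": the finger opening in mm, from 0 to 85.4. In form: [{"x": .., "y": .., "z": .., "wx": .., "wy": .., "wz": .., "jaw": ..}, ...]. A call has 1 to 20 rows; each row shifts and turns the commanded pose from where the row before left it, along the tool's axes as they then stand; what a row does not reach is not made up. Full scale, the value 1, is 0.3 m for a shift and pi/4 rad for a turn. A row lasts 1/12 s, in which the tool goes at most 41.7 mm and 7.16 degrees, less where a joint would pass 70% of its speed; a pose out of reach is approached as far as the arm can. A call with a number of a shift or a turn outside -1 to 1 is refused whole. A call with a gripper value outside its range is refused whole. The fingers move at their own pace and stop on an object; "squeeze" is the grip in N (left out, the last holds). Time passes only in rows, so rows that do not move let the fingers close. It gives the time, the measured TCP pose, the force, the opening and the grip force at its end, in the units of the state.
- bot.state(): the state, without advancing time (a new reading comes with each control period).
- optics.snapshot(name): name is "side" or "top" or "wrist"; returns a dict with "img" (384x512x3 uint8, red, green, blue), "depth" (384x512 float32, m along the optical axis (not along the pixel's ray), 0 where there is no reading), "vertical_fov" (degrees; the focal length in pixels is half the picture's height over the tangent of half this angle, whatever the lens; pixels are square), "cx", "cy" (the principal point, pixels), "distortion" ([k1, k2, p1, p2, k3] as OpenCV has them; the pictures are not rectified), "camera_from_world" (4x4, takes a point from world to camera coordinates). Camera axes: x right, y down, z forward; pixel columns grow to the right and rows downward; lengths in m; the calibration is good to about 2 mm. A picture is of the moment at which its call begins.
- ticket.job_done(): hands the job in; it is judged then, once.
Trained networks look in a picture, given as the dict that the camera call returned (one of the last four; its "shot" number tells which), for a name from the list of things; names that differ only in an ending like _2 or _b are one class to them, and where a whole thing is asked for, a point or a joint stands for the part that bears it (a point fixed in the world has none). Each returns a list of dicts, best first, with "score" (0 to 1); they miss things now and then, are a little off and sometimes report something else, mostly with a low value. They report only what shows in the picture. A call takes as long as a camera call. They do not tell look-alikes from the thing itself.
- finder.trace(picture, query): "pixels" (384x512 bool, what is visible of it).
- finder.tip_of(picture, query): "location" ([x, y, z] in m, in world coordinates, good to about 4 mm: a listed point, or the origin of a listed thing).
The state is a dict: "clock": time; "joints": joint angles; "dq": joint speeds; "joint_efforts": joint torques, N m; "tcp_pos": TCP position; "tool_rot": TCP orientation; "force": force on the tool from outside, world axes, zero at the start; "wrist_torque": the same for the moment, N m; "width": finger opening in m; "finger_force": force on a finger pad.
Only numpy, scipy, OpenCV 4.12 (cv2) and the standard library are available. Lean on these libraries where they do the work, as an engineer would, in place of code of your own. Each camera call takes 0.05 s, during which the arm holds its last target. There are 200 camera calls.

## Working session

There is one attempt and no reset: what is moved stays moved. The work goes in short steps, Python scripts to look and compute and a tool call to move; the robot and the scene stay as the last step left them, time stands still between calls to the robot, and variables do not carry over. Pictures are saved under pics/ and viewed, at most 10 in all, crops included, and the job is handed in when it is done.

Besides the shell and the picture viewer there is one more tool, called after "Emit:" by a JSON object that holds its "name" and its "arguments", one argument or row to a line. play_rows: Moves the arm, as the interface text tells. Shift numbers are shares of 0.3 m and turn numbers shares of pi/4 rad, none past 1 either way. Its arguments: {"type":"object","properties":{"deltas":{"type":"array","items":{"type":"object","properties":{"x":{"type":"number","minimum":-1,"maximum":1},"y":{"type":"number","minimum":-1,"maximum":1},"z":{"type":"number","minimum":-1,"maximum":1},"wx":{"type":"number","minimum":-1,"maximum":1},"wy":{"type":"number","minimum":-1,"maximum":1},"wz":{"type":"number","minimum":-1,"maximum":1},"jaw":{"type":"number"}}}},"squeeze":{"type":"number"}},"required":["deltas"]}

```bash
mkdir -p pics
cat > h.py <<'E'
import numpy as np,cv2
from rig import bot,optics,ticket,finder
def cloud(s):
    h,w=s['depth'].shape;f=h/2/np.tan(np.radians(s['vertical_fov']/2))
    K=np.array([[f,0,s['cx']],[0,f,s['cy']],[0,0,1]])
    u,v=np.meshgrid(np.arange(w),np.arange(h))
    p=cv2.undistortPoints(np.stack([u,v],-1).reshape(-1,1,2).astype(np.float64),K,np.array(s['distortion'],float)).reshape(h,w,2)
    d=s['depth'][...,None].astype(float)
    P=np.concatenate([p*d,d],-1);T=np.linalg.inv(np.array(s['camera_from_world']))
    return P@T[:3,:3].T+T[:3,3]
E
python3 - <<'E'
from h import *
ims=[]
for n in ['top','side']:
    s=optics.snapshot(n);ims.append(s['img']);C=cloud(s)
    for q in ['deck','near_park','far_park','tin_near','tin_far','tongue_near','tongue_far','new_tin_1','timer','spice_jar']:
        r=finder.tip_of(s,q);print(n,q,[(np.round(a['location'],3).tolist(),round(a['score'],2)) for a in r[:4]])
    for q in ['tin_near']:
        for a in finder.trace(s,q)[:5]:
            m=a['pixels'];ys,xs=np.where(m);print(q,round(a['score'],2),xs.mean(),ys.mean(),np.median(C[m],0).round(3))
cv2.imwrite('pics/a.png',cv2.cvtColor(np.vstack(ims)[:,:],cv2.COLOR_RGB2BGR)) if 0 else [cv2.imwrite(f'pics/a{i}.png',cv2.cvtColor(m,cv2.COLOR_RGB2BGR)) for i,m in enumerate(ims)]
print(bot.state())
E
```

```text
top deck [([0.494, -0.171, 0.028], 0.96)]
top near_park [([0.468, 0.015, 0.056], 0.88)]
top far_park [([0.539, 0.009, 0.055], 0.57)]
top tin_near [([0.43, -0.134, 0.068], 0.84), ([0.489, -0.337, 0.038], 0.79), ([0.474, 0.17, 0.037], 0.6)]
top tin_far [([0.503, -0.135, 0.069], 0.81)]Traceback (most recent call last):
  File "<stdin>", line 6, in <module>
ValueError: it knows: deck, far_park, garlic, lemon, near_park, new_tin, spice_jar, timer, tin_far, tin_near
```

Run:
```python
from h import *
ims=[]
for n in ['top','side']:
    s=optics.snapshot(n);ims.append(s['img']);C=cloud(s)
    for q in ['deck','near_park','far_park','tin_near','tin_far','new_tin','timer','spice_jar','lemon','garlic']:
        r=finder.tip_of(s,q);print(n,q,[(np.round(a['location'],3).tolist(),round(a['score'],2)) for a in r[:4]])
    for q in ['tin_near','tin_far']:
        for a in finder.trace(s,q)[:5]:
            m=a['pixels'];ys,xs=np.where(m);print(q,round(a['score'],2),xs.mean().round(),ys.mean().round(),np.median(C[m],0).round(3),np.percentile(C[m],[3,97],axis=0).round(3).tolist())
    if n=='top':
        # profile of the rack along y in each lane and the mid wall
        for x0 in (.462,.498,.534):
            print(x0,[(y.round(2),C[...,2][(abs(C[...,0]-x0)<.006)&(abs(C[...,1]-y)<.005)].max(initial=0).round(3)) for y in np.arange(-.2,.1,.01)])
    np.save(f'c_{n}.npy',C)
[cv2.imwrite(f'pics/a{i}.png',cv2.cvtColor(m,cv2.COLOR_RGB2BGR)) for i,m in enumerate(ims)]
print(bot.state())
```

```text
top deck [([0.494, -0.17, 0.027], 0.8)]
top near_park [([0.463, 0.016, 0.057], 0.73)]
top far_park [([0.541, 0.01, 0.053], 0.74)]
top tin_near [([0.431, -0.133, 0.067], 0.82), ([0.476, 0.174, 0.034], 0.56), ([0.489, -0.337, 0.039], 0.5)]
top tin_far [([0.502, -0.132, 0.068], 0.67)]
top new_tin [([0.546, -0.458, 0.002], 0.58)]
top timer [([0.713, -0.164, 0.001], 0.53)]
top spice_jar [([0.72, 0.263, -0.001], 0.58)]
top lemon []
top garlic []
tin_near 0.76 297.0 212.0 [ 0.449 -0.135  0.095] [[0.431, -0.168, 0.049], [0.487, -0.101, 0.108]]
tin_near 0.62 225.0 209.0 [0.431 0.173 0.064] [[0.411, 0.139, 0.006], [0.469, 0.212, 0.079]]
tin_near 0.54 336.0 212.0 [ 0.487 -0.305  0.068] [[0.463, -0.338, 0.025], [0.524, -0.278, 0.078]]
tin_far 0.81 299.0 196.0 [ 0.522 -0.138  0.098] [[0.501, -0.171, 0.074], [0.555, -0.106, 0.108]]
tin_far 0.16 307.0 169.0 [ 0.699 -0.163  0.045] [[0.677, -0.192, 0.017], [0.735, -0.135, 0.052]]
0.462 [(np.float64(-0.2), np.float64(0.003)), (np.float64(-0.19), np.float64(0.001)), (np.float64(-0.18), np.float64(0.002)), (np.float64(-0.17), np.float64(0.087)), (np.flo
[... 4590 characters left out ...]
, [0.555, -0.093, 0.108]]
{'clock': 1.6, 'joints': array([ 1.11997758e+00,  4.23090984e-01,  1.62989101e+00,  8.16969776e-06,
        1.08860176e+00, -1.89993677e-02]), 'dq': array([ 0.0006821 , -0.00019428, -0.00091457, -0.00122653,  0.00016825,
        0.00011168]), 'joint_efforts': array([ 1.25477582e-03, -5.57338929e+01, -2.82134306e+01,  2.57472942e-05,
        8.62746401e-04, -3.66023346e-05]), 'tcp_pos': array([0.26154712, 0.56763097, 0.23132823]), 'tool_rot': array([ 3.14158362e+00, -7.06786012e-06,  2.70976948e+00]), 'force': array([0.24925892, 0.88135552, 0.39594425]), 'wrist_torque': array([ 0.00940507,  0.04162829, -0.0049359 ]), 'finger_force': 0.0, 'width': 0.08557108044089282}
```

Run:
```python
import cv2,numpy as np
a=cv2.imread('pics/a0.png');b=cv2.imread('pics/a1.png')
A=cv2.resize(a[130:260,190:400],None,fx=3.8,fy=3.8,interpolation=2)[:,:798];cv2.imwrite('pics/b0.png',A)
C=np.load('c_top.npy')
# yaw: edges of deck walls: mid wall points and outer edges
P=C.reshape(-1,3)
# back stop top
# expected mid wall: z above floor ; estimate the mid of points 8..24mm above plane between lanes
xs=[]
for y in np.arange(-.09,.04,.01):
    zf=.024+ (y+.17)*np.tan(np.radians(10))
    m=(abs(P[:,1]-y)<.005)&(P[:,2]-zf>.018)&(P[:,2]-zf<.034)&(P[:,0]>.40)&(P[:,0]<.6)
    x=np.sort(P[m,0]);g=x[(x>.485)&(x<.51)]
    print(round(y,2),np.round([x.min(),x.max(),g.mean() if len(g) else 0],3),len(g), np.round(np.percentile(x,[10,50,90]),3))
m=(P[:,2]>.095)&(P[:,1]>.03)&(P[:,1]<.08)&(P[:,0]>.38)&(P[:,0]<.62)
Q=P[m];k=np.polyfit(Q[:,0],Q[:,1],1);print('backstop',k,np.polyval(k,.495),Q.min(0),Q.max(0))
```

```text
-0.09 [0.418 0.572 0.494] 5 [0.421 0.492 0.566]
-0.08 [0.419 0.569 0.496] 5 [0.423 0.493 0.567]
-0.07 [0.422 0.572 0.495] 4 [0.425 0.498 0.566]
-0.06 [0.423 0.573 0.497] 4 [0.424 0.497 0.569]
-0.05 [0.423 0.573 0.497] 5 [0.425 0.496 0.566]
-0.04 [0.428 0.571 0.499] 4 [0.482 0.501 0.569]
-0.03 [0.423 0.574 0.497] 5 [0.424 0.495 0.57 ]
-0.02 [0.422 0.572 0.498] 6 [0.427 0.5   0.568]
-0.01 [0.423 0.575 0.499] 6 [0.425 0.496 0.573]
-0.0 [0.424 0.574 0.497] 4 [0.425 0.497 0.571]
0.01 [0.425 0.576 0.5  ] 5 [0.427 0.499 0.572]
0.02 [0.424 0.575 0.5  ] 6 [0.428 0.502 0.57 ]
0.03 [0.428 0.571 0.5  ] 5 [0.429 0.501 0.571]
backstop [0.03657829 0.03311456] 0.051220808133015744 [0.42778024 0.03068999 0.09830263] [0.61998701 0.07998337 0.91936991]
```

View pics/a1.png

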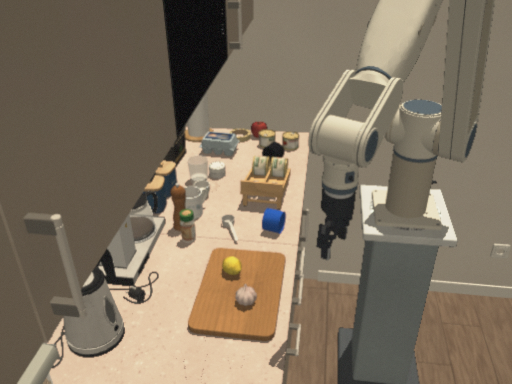

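View pics/b0.png

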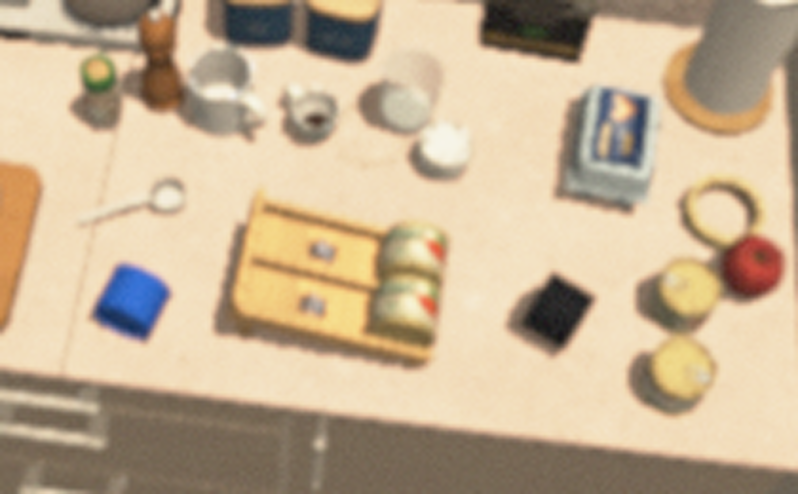

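In the enlarged crop the two rack tins are the cream/red ones at crop (405,310), which is tin_near, and (413,250), which is tin_far. They lie in the lanes on the front lip. The blue tin at (133,300) and the black one at (555,312) stand outside the rack, so I'll leave those look-alikes alone. My plan is to set the fingers about 60 mm apart, one behind each tin, and roll both tins up together.

Emit:
{"name": "play_rows", "arguments": {
  "deltas": [
    {"wz":0.151,"jaw":60},
    {"wz":0.151},
    {"wz":0.151},
    {"wz":0.151},
    {"wz":0.151},
    {"wz":0.151},
    {"wz":0.151},
    {"wz":0.151},
    {"wz":0.151},
    {"wz":0.151},
    {"x":-0.05,"y":0.1},
    {"x":-0.05,"y":0.1},
    {"x":-0.05,"y":0.1},
    {"x":-0.05,"y":0.1},
    {"x":-0.05,"y":0.1},
    {"x":-0.05,"y":0.1},
    {"x":-0.05,"y":0.1},
    {"x":-0.05,"y":0.1},
    {"x":-0.1,"y":0.05},
    {"x":-0.1,"y":0.03}
  ]
}}

```text
$.deltas[0]: bad value
```

Emit:
{"name": "play_rows", "arguments": {
  "deltas": [
    {"x":0,"y":0,"z":0,"wx":0,"wy":0,"wz":0.151,"jaw":60},
    {"x":0,"y":0,"z":0,"wx":0,"wy":0,"wz":0.151,"jaw":60},
    {"x":0,"y":0,"z":0,"wx":0,"wy":0,"wz":0.151,"jaw":60},
    {"x":0,"y":0,"z":0,"wx":0,"wy":0,"wz":0.151,"jaw":60},
    {"x":0,"y":0,"z":0,"wx":0,"wy":0,"wz":0.151,"jaw":60},
    {"x":0,"y":0,"z":0,"wx":0,"wy":0,"wz":0.151,"jaw":60},
    {"x":0,"y":0,"z":0,"wx":0,"wy":0,"wz":0.151,"jaw":60},
    {"x":0,"y":0,"z":0,"wx":0,"wy":0,"wz":0.151,"jaw":60},
    {"x":0,"y":0,"z":0,"wx":0,"wy":0,"wz":0.151,"jaw":60},
    {"x":0,"y":0,"z":0,"wx":0,"wy":0,"wz":0.151,"jaw":60},
    {"x":-0.05,"y":0.1,"z":0,"wx":0,"wy":0,"wz":0,"jaw":60},
    {"x":-0.05,"y":0.1,"z":0,"wx":0,"wy":0,"wz":0,"jaw":60},
    {"x":-0.05,"y":0.1,"z":0,"wx":0,"wy":0,"wz":0,"jaw":60},
    {"x":-0.05,"y":0.1,"z":0,"wx":0,"wy":0,"wz":0,"jaw":60},
    {"x":-0.05,"y":0.1,"z":0,"wx":0,"wy":0,"wz":0,"jaw":60},
    {"x":-0.05,"y":0.1,"z":0,"wx":0,"wy":0,"wz":0,"jaw":60},
    {"x":-0.05,"y":0.1,"z":0,"wx":0,"wy":0,"wz":0,"jaw":60},
    {"x":-0.05,"y":0.1,"z":0,"wx":0,"wy":0,"wz":0,"jaw":60}
  ]
}}

```text
clock: 3.1
tcp_pos: [0.497, 0.4355, 0.2314]
tool_rot: [3.141, -0.0, 1.524]
force: [0.7, 0.6, -0.4]
width: 0.06
finger_force: 0.0
```

Emit:
{"name": "play_rows", "arguments": {
  "deltas": [
    {"x":-0.1186,"y":0.0044,"z":0,"wx":0,"wy":0,"wz":0,"jaw":60},
    {"x":-0.1186,"y":0.0044,"z":0,"wx":0,"wy":0,"wz":0,"jaw":60},
    {"x":-0.1186,"y":0.0044,"z":0,"wx":0,"wy":0,"wz":0,"jaw":60},
    {"x":-0.1186,"y":0.0044,"z":0,"wx":0,"wy":0,"wz":0,"jaw":60},
    {"x":-0.1186,"y":0.0044,"z":0,"wx":0,"wy":0,"wz":0,"jaw":60},
    {"x":-0.1186,"y":0.0044,"z":0,"wx":0,"wy":0,"wz":0,"jaw":60},
    {"x":-0.1186,"y":0.0044,"z":0,"wx":0,"wy":0,"wz":0,"jaw":60},
    {"x":-0.1186,"y":0.0044,"z":0,"wx":0,"wy":0,"wz":0,"jaw":60},
    {"x":-0.1186,"y":0.0044,"z":0,"wx":0,"wy":0,"wz":0,"jaw":60},
    {"x":-0.1186,"y":0.0044,"z":0,"wx":0,"wy":0,"wz":0,"jaw":60},
    {"x":-0.1186,"y":0.0044,"z":0,"wx":0,"wy":0,"wz":0,"jaw":60},
    {"x":-0.1186,"y":0.0044,"z":0,"wx":0,"wy":0,"wz":0,"jaw":60},
    {"x":-0.1186,"y":0.0044,"z":0,"wx":0,"wy":0,"wz":0,"jaw":60},
    {"x":-0.1186,"y":0.0044,"z":0,"wx":0,"wy":0,"wz":0,"jaw":60},
    {"x":-0.1186,"y":0.0044,"z":0,"wx":0,"wy":0,"wz":0,"jaw":60},
    {"x":-0.1186,"y":0.0044,"z":0,"wx":0,"wy":0,"wz":0,"jaw":60},
    {"x":-0.1186,"y":0.0044,"z":0,"wx":0,"wy":0,"wz":0,"jaw":60},
    {"x":-0.1186,"y":0.0044,"z":0,"wx":0,"wy":0,"wz":0,"jaw":60}
  ]
}}

```text
clock: 4.6
tcp_pos: [0.489, -0.2062, 0.2315]
tool_rot: [3.141, 0.0, 1.524]
force: [0.6, 0.3, 0.9]
width: 0.0597
finger_force: 0.0
```

Run:
```python
from h import *
s=optics.snapshot('wrist');C=cloud(s)
for q in ['tin_near','tin_far','deck','near_park','far_park']:
    print(q,[(np.round(a['location'],3).tolist(),round(a['score'],2)) for a in finder.tip_of(s,q)[:3]])
cv2.imwrite('pics/w0.png',cv2.cvtColor(s['img'],cv2.COLOR_RGB2BGR))
st=bot.state();print(st['tcp_pos'],st['tool_rot'],st['force'],st['clock'])
```

```text
tin_near [([0.493, -0.334, 0.039], 0.75), ([0.433, -0.136, 0.073], 0.73)]
tin_far [([0.501, -0.136, 0.068], 0.95)]
deck [([0.495, -0.168, 0.024], 0.76)]
near_park []
far_park []
[ 0.48908835 -0.20365652  0.23118212] [-3.14113059e+00 -4.52289473e-04  1.52410756e+00] [ 0.3988934   1.27805397 -0.50422356] 4.9
```

View pics/w0.png

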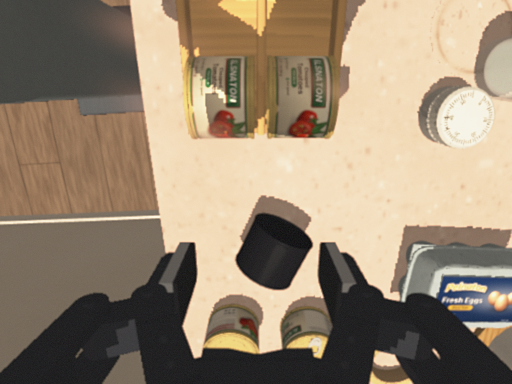

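The wrist view shows both rack tins, at (222,97) and (300,97), straddling the midline at column 262. The tool is aligned and the black look-alike at (273,248) stays clear, so I'll descend behind the tins.

Emit:
{"name": "play_rows", "arguments": {
  "deltas": [
    {"x":0,"y":0.007,"z":0.118,"wx":0,"wy":0,"wz":0,"jaw":60},
    {"x":0,"y":0,"z":0.118,"wx":0,"wy":0,"wz":0,"jaw":60},
    {"x":0,"y":0,"z":0.118,"wx":0,"wy":0,"wz":0,"jaw":60},
    {"x":0,"y":0,"z":0.118,"wx":0,"wy":0,"wz":0,"jaw":60},
    {"x":0,"y":0,"z":0.118,"wx":0,"wy":0,"wz":0,"jaw":60},
    {"x":0,"y":0,"z":0,"wx":0,"wy":0,"wz":0,"jaw":60},
    {"x":0,"y":0,"z":0,"wx":0,"wy":0,"wz":0,"jaw":60}
  ]
}}

```text
clock: 5.48
tcp_pos: [0.4903, -0.2027, 0.0532]
tool_rot: [-3.137, -0.002, 1.526]
force: [0.3, -0.4, 0.9]
width: 0.0601
finger_force: 0.0
```

Emit:
{"name": "play_rows", "arguments": {
  "deltas": [
    {"x":0.015,"y":0,"z":-0.0026,"wx":0,"wy":0,"wz":0,"jaw":60},
    {"x":0.015,"y":0,"z":-0.0026,"wx":0,"wy":0,"wz":0,"jaw":60},
    {"x":0.015,"y":0,"z":-0.0026,"wx":0,"wy":0,"wz":0,"jaw":60},
    {"x":0.01,"y":0,"z":-0.0018,"wx":0,"wy":0,"wz":0,"jaw":60},
    {"x":0.01,"y":0,"z":-0.0018,"wx":0,"wy":0,"wz":0,"jaw":60},
    {"x":0.01,"y":0,"z":-0.0018,"wx":0,"wy":0,"wz":0,"jaw":60},
    {"x":0.01,"y":0,"z":-0.0018,"wx":0,"wy":0,"wz":0,"jaw":60},
    {"x":0.015,"y":0,"z":-0.0026,"wx":0,"wy":0,"wz":0,"jaw":60},
    {"x":0.015,"y":0,"z":-0.0026,"wx":0,"wy":0,"wz":0,"jaw":60},
    {"x":0.015,"y":0,"z":-0.0026,"wx":0,"wy":0,"wz":0,"jaw":60},
    {"x":0.015,"y":0,"z":-0.0026,"wx":0,"wy":0,"wz":0,"jaw":60},
    {"x":0.015,"y":0,"z":-0.0026,"wx":0,"wy":0,"wz":0,"jaw":60},
    {"x":0.015,"y":0,"z":-0.0026,"wx":0,"wy":0,"wz":0,"jaw":60},
    {"x":0.015,"y":0,"z":-0.0026,"wx":0,"wy":0,"wz":0,"jaw":60},
    {"x":0.015,"y":0,"z":-0.0026,"wx":0,"wy":0,"wz":0,"jaw":60},
    {"x":0.01,"y":0,"z":-0.0018,"wx":0,"wy":0,"wz":0,"jaw":60},
    {"x":0.01,"y":0,"z":-0.0018,"wx":0,"wy":0,"wz":0,"jaw":60},
    {"x":0,"y":0,"z":0,"wx":0,"wy":0,"wz":0,"jaw":60}
  ]
}}

```text
clock: 6.98
tcp_pos: [0.4945, -0.1364, 0.0662]
tool_rot: [-3.141, -0.0, 1.524]
force: [-0.0, -0.1, 0.4]
width: 0.0601
finger_force: 0.0
```

Run:
```python
from h import *
for n in ['top','side']:
    s=optics.snapshot(n)
    for q in ['tin_near','tin_far']:
        print(n,q,[(np.round(a['location'],3).tolist(),round(a['score'],2)) for a in finder.tip_of(s,q)[:3]])
    cv2.imwrite(f'pics/p_{n}.png',cv2.cvtColor(cv2.resize(s['img'][110:230,200:360],None,fx=4,fy=4),cv2.COLOR_RGB2BGR))
st=bot.state();print(st['tcp_pos'],st['tool_rot'],st['force'],st['clock'])
```

```text
top tin_near [([0.43, -0.086, 0.074], 0.83), ([0.493, -0.335, 0.042], 0.53), ([0.54, 0.008, 0.055], 0.44)]
top tin_far [([0.505, -0.091, 0.08], 0.64)]
side tin_near [([0.472, 0.173, 0.031], 0.67), ([0.435, -0.083, 0.077], 0.59), ([0.491, -0.339, 0.037], 0.49)]
side tin_far [([0.508, -0.088, 0.074], 0.86)]
[ 0.49445104 -0.13707005  0.06601864] [-3.14127947e+00 -1.30440405e-04  1.52365005e+00] [-0.04938052 -0.87162507 -0.74348543] 7.2833
```

View pics/p_side.png

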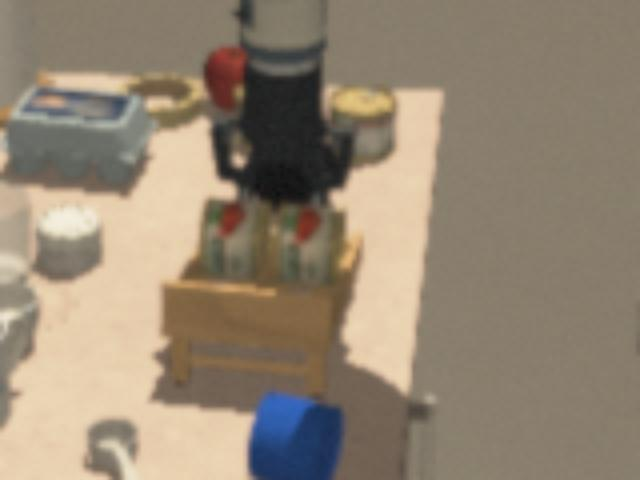

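Both tins, at crop (232,240) and (312,240), roll evenly ahead of the fingers. I'll go on pushing gently.

Emit:
{"name": "play_rows", "arguments": {
  "deltas": [
    {"x":0.0125,"y":0,"z":-0.0022,"wx":0,"wy":0,"wz":0,"jaw":60},
    {"x":0.0125,"y":0,"z":-0.0022,"wx":0,"wy":0,"wz":0,"jaw":60},
    {"x":0.0125,"y":0,"z":-0.0022,"wx":0,"wy":0,"wz":0,"jaw":60},
    {"x":0.0125,"y":0,"z":-0.0022,"wx":0,"wy":0,"wz":0,"jaw":60},
    {"x":0.0125,"y":0,"z":-0.0022,"wx":0,"wy":0,"wz":0,"jaw":60},
    {"x":0.0125,"y":0,"z":-0.0022,"wx":0,"wy":0,"wz":0,"jaw":60},
    {"x":0.0125,"y":0,"z":-0.0022,"wx":0,"wy":0,"wz":0,"jaw":60},
    {"x":0.0125,"y":0,"z":-0.0022,"wx":0,"wy":0,"wz":0,"jaw":60},
    {"x":0.0125,"y":0,"z":-0.0022,"wx":0,"wy":0,"wz":0,"jaw":60},
    {"x":0.0125,"y":0,"z":-0.0022,"wx":0,"wy":0,"wz":0,"jaw":60},
    {"x":0.0125,"y":0,"z":-0.0022,"wx":0,"wy":0,"wz":0,"jaw":60},
    {"x":0.0125,"y":0,"z":-0.0022,"wx":0,"wy":0,"wz":0,"jaw":60},
    {"x":0.0125,"y":0,"z":-0.0022,"wx":0,"wy":0,"wz":0,"jaw":60},
    {"x":0.0125,"y":0,"z":-0.0022,"wx":0,"wy":0,"wz":0,"jaw":60},
    {"x":0.0125,"y":0,"z":-0.0022,"wx":0,"wy":0,"wz":0,"jaw":60},
    {"x":0.0125,"y":0,"z":-0.0022,"wx":0,"wy":0,"wz":0,"jaw":60},
    {"x":0.0125,"y":0,"z":-0.0022,"wx":0,"wy":0,"wz":0,"jaw":60},
    {"x":0.0125,"y":0,"z":-0.0022,"wx":0,"wy":0,"wz":0,"jaw":60},
    {"x":0.0125,"y":0,"z":-0.0022,"wx":0,"wy":0,"wz":0,"jaw":60},
    {"x":0.0125,"y":0,"z":-0.0022,"wx":0,"wy":0,"wz":0,"jaw":60}
  ]
}}

```text
clock: 8.95
tcp_pos: [0.4981, -0.0617, 0.0794]
tool_rot: [-3.141, -0.0, 1.524]
force: [-0.6, -1.5, 0.7]
width: 0.0599
finger_force: 0.6
```

```bash
cat > look.py <<'E'
from h import *
for n in ['top','side']:
    s=optics.snapshot(n)
    for q in ['tin_near','tin_far']:
        print(n,q,[(np.round(a['location'],3).tolist(),round(a['score'],2)) for a in finder.tip_of(s,q)[:3] if abs(a['location'][1])<.12])
    C=cloud(s)
    for x0 in (.463,.536):
        m=(abs(C[...,0]-x0)<.02)&(C[...,2]>.09)&(C[...,2]<.136)&(abs(C[...,1])<.035)
        P=C[m]
        if len(P)>5:
            from scipy.optimize import least_squares
            r=least_squares(lambda c:np.hypot(P[:,1]-c[0],P[:,2]-c[1])-.0375,[0,.09],loss='soft_l1',f_scale=.002);print(n,x0,'fit',r.x.round(4),len(P))
    cv2.imwrite(f'pics/p_{n}.png',cv2.cvtColor(cv2.resize(s['img'][110:230,200:360],None,fx=4,fy=4),cv2.COLOR_RGB2BGR))
st=bot.state();print(st['tcp_pos'],st['tool_rot'],st['force'],st['clock'])
E
python3 look.py
```

```text
top tin_near [([0.437, -0.012, 0.085], 0.84)]
top tin_far [([0.506, -0.015, 0.088], 0.48)]
top 0.463 fit [-0.0125  0.0887] 114
top 0.536 fit [-0.0173  0.0895] 85
side tin_near [([0.444, -0.004, 0.089], 0.51)]
side tin_far [([0.511, -0.01, 0.086], 0.7)]
side 0.463 fit [-0.0113  0.0894] 172
side 0.536 fit [-0.0148  0.0906] 164
[ 0.49799688 -0.06208041  0.07925678] [-3.14136606e+00 -8.97589469e-05  1.52379246e+00] [ 0.01935679  0.91716149 -0.32038505] 9.25
```

Emit:
{"name": "play_rows", "arguments": {
  "deltas": [
    {"x":0.006,"y":0,"z":-0.001,"wx":0,"wy":0,"wz":0,"jaw":60},
    {"x":0.006,"y":0,"z":-0.001,"wx":0,"wy":0,"wz":0,"jaw":60},
    {"x":0.006,"y":0,"z":-0.001,"wx":0,"wy":0,"wz":0,"jaw":60},
    {"x":0.006,"y":0,"z":-0.001,"wx":0,"wy":0,"wz":0,"jaw":60},
    {"x":0.006,"y":0,"z":-0.001,"wx":0,"wy":0,"wz":0,"jaw":60},
    {"x":0.006,"y":0,"z":-0.001,"wx":0,"wy":0,"wz":0,"jaw":60},
    {"x":0.006,"y":0,"z":-0.001,"wx":0,"wy":0,"wz":0,"jaw":60},
    {"x":0.006,"y":0,"z":-0.001,"wx":0,"wy":0,"wz":0,"jaw":60},
    {"x":0.006,"y":0,"z":-0.001,"wx":0,"wy":0,"wz":0,"jaw":60},
    {"x":0,"y":0,"z":0,"wx":0,"wy":0,"wz":0,"jaw":60},
    {"x":0,"y":0,"z":0,"wx":0,"wy":0,"wz":0,"jaw":60}
  ]
}}

```text
clock: 10.17
tcp_pos: [0.4988, -0.0457, 0.082]
tool_rot: [-3.141, -0.0, 1.524]
force: [0.5, -0.0, 0.4]
width: 0.0599
finger_force: 0.2
```

```bash
python3 look.py
```

```text
top tin_near [([0.432, 0.006, 0.088], 0.61)]
top tin_far [([0.508, 0.002, 0.096], 0.58)]
top 0.463 fit [0.003  0.0926] 135
top 0.536 fit [-0.0005  0.0919] 82
side tin_near [([0.439, 0.009, 0.093], 0.56)]
side tin_far []
side 0.463 fit [0.0012 0.0942] 115
side 0.536 fit [-0.0022  0.0938] 138
[ 0.4987876  -0.04597014  0.08198607] [-3.14140999e+00 -2.97284402e-05  1.52370020e+00] [ 0.56899775  0.07720938 -0.12005093] 10.4667
```

Emit:
{"name": "play_rows", "arguments": {
  "deltas": [
    {"x":0.0035,"y":0,"z":-0.0006,"wx":0,"wy":0,"wz":0,"jaw":60},
    {"x":0.0035,"y":0,"z":-0.0006,"wx":0,"wy":0,"wz":0,"jaw":60},
    {"x":0.0035,"y":0,"z":-0.0006,"wx":0,"wy":0,"wz":0,"jaw":60},
    {"x":0,"y":0,"z":0,"wx":0,"wy":0,"wz":0,"jaw":60},
    {"x":0,"y":0,"z":0,"wx":0,"wy":0,"wz":0,"jaw":60}
  ]
}}

```text
clock: 10.88
tcp_pos: [0.4991, -0.0427, 0.0826]
tool_rot: [3.141, -0.0, 1.524]
force: [-0.3, -0.1, -0.0]
width: 0.0602
finger_force: 0.4
```

Emit:
{"name": "play_rows", "arguments": {
  "deltas": [
    {"x":0.002,"y":0,"z":-0.0003,"wx":0,"wy":0,"wz":0,"jaw":60},
    {"x":0.002,"y":0,"z":-0.0003,"wx":0,"wy":0,"wz":0,"jaw":60},
    {"x":0.0015,"y":0,"z":-0.0003,"wx":0,"wy":0,"wz":0,"jaw":60},
    {"x":0,"y":0,"z":0,"wx":0,"wy":0,"wz":0,"jaw":60}
  ]
}}

```text
clock: 11.22
tcp_pos: [0.4991, -0.0411, 0.0829]
tool_rot: [3.142, -0.0, 1.524]
force: [0.5, -1.2, 0.3]
width: 0.0596
finger_force: 0.6
```

```bash
python3 look.py
```

```text
top tin_near [([0.432, 0.01, 0.093], 0.5)]
top tin_far [([0.509, 0.011, 0.091], 0.49)]
top 0.463 fit [0.0076 0.0927] 123
top 0.536 fit [0.0049 0.0927] 76
side tin_near [([0.441, 0.012, 0.092], 0.7)]
side tin_far [([0.512, 0.012, 0.093], 0.53)]
side 0.463 fit [0.0012 0.0972] 107
side 0.536 fit [0.0008 0.0959] 114
[ 0.49904601 -0.04109272  0.0828096 ] [-3.14149807e+00 -5.06288850e-05  1.52379943e+00] [ 0.58882834 -1.19294508  1.13707262] 11.5167
```

Emit:
{"name": "play_rows", "arguments": {
  "deltas": [
    {"x":-0.005,"y":0,"z":0.0009,"wx":0,"wy":0,"wz":0,"jaw":60},
    {"x":-0.005,"y":0,"z":0.0009,"wx":0,"wy":0,"wz":0,"jaw":60},
    {"x":-0.005,"y":0,"z":0.0009,"wx":0,"wy":0,"wz":0,"jaw":60},
    {"x":-0.005,"y":0,"z":0.0009,"wx":0,"wy":0,"wz":0,"jaw":60},
    {"x":-0.01,"y":0,"z":0.0018,"wx":0,"wy":0,"wz":0,"jaw":60},
    {"x":-0.01,"y":0,"z":0.0018,"wx":0,"wy":0,"wz":0,"jaw":60},
    {"x":-0.01,"y":0,"z":0.0018,"wx":0,"wy":0,"wz":0,"jaw":60},
    {"x":-0.01,"y":0,"z":0.0018,"wx":0,"wy":0,"wz":0,"jaw":60},
    {"x":-0.01,"y":0,"z":0.0018,"wx":0,"wy":0,"wz":0,"jaw":60},
    {"x":-0.01,"y":0,"z":0.0018,"wx":0,"wy":0,"wz":0,"jaw":60},
    {"x":0,"y":0,"z":0,"wx":0,"wy":0,"wz":0,"jaw":60},
    {"x":0,"y":0,"z":0,"wx":0,"wy":0,"wz":0,"jaw":60},
    {"x":0,"y":0,"z":0,"wx":0,"wy":0,"wz":0,"jaw":60},
    {"x":0,"y":0,"z":0,"wx":0,"wy":0,"wz":0,"jaw":60}
  ]
}}

```text
clock: 12.68
tcp_pos: [0.498, -0.065, 0.0786]
tool_rot: [3.142, -0.0, 1.524]
force: [-0.0, 0.3, 0.8]
width: 0.0602
finger_force: 0.0
```

```bash
python3 look.py
```

```text
top tin_near [([0.434, 0.0, 0.09], 0.55)]
top tin_far [([0.505, -0.003, 0.093], 0.55)]
top 0.463 fit [-0.0002  0.0914] 140
top 0.536 fit [-0.0026  0.091 ] 116
side tin_near [([0.44, 0.006, 0.092], 0.59)]
side tin_far [([0.511, 0.001, 0.09], 0.57)]
side 0.463 fit [-0.0002  0.092 ] 126
side 0.536 fit [-0.0025  0.0923] 135
[ 0.49796476 -0.06503707  0.07854726] [3.14157679e+00 2.29952704e-05 1.52399717e+00] [ 0.85257299 -0.94665328 -0.41762007] 12.9833
```

The tins stayed put once the fingers left them, so I'll withdraw back and up and verify.

Emit:
{"name": "play_rows", "arguments": {
  "deltas": [
    {"x":-0.05,"y":0,"z":-0.02,"wx":0,"wy":0,"wz":0,"jaw":60},
    {"x":-0.1,"y":0,"z":-0.05,"wx":0,"wy":0,"wz":0,"jaw":60},
    {"x":-0.1,"y":0,"z":-0.09,"wx":0,"wy":0,"wz":0,"jaw":60},
    {"x":-0.1,"y":0,"z":-0.09,"wx":0,"wy":0,"wz":0,"jaw":60},
    {"x":-0.1,"y":0,"z":-0.09,"wx":0,"wy":0,"wz":0,"jaw":60},
    {"x":-0.05,"y":0,"z":-0.1,"wx":0,"wy":0,"wz":0,"jaw":60},
    {"x":0,"y":0,"z":-0.1,"wx":0,"wy":0,"wz":0,"jaw":60},
    {"x":0,"y":0,"z":0,"wx":0,"wy":0,"wz":0,"jaw":60},
    {"x":0,"y":0,"z":0,"wx":0,"wy":0,"wz":0,"jaw":60}
  ]
}}

```text
clock: 13.73
tcp_pos: [0.4918, -0.2157, 0.2424]
tool_rot: [3.138, 0.001, 1.523]
force: [-1.3, 0.6, -0.1]
width: 0.0601
finger_force: 0.0
```

```bash
python3 look.py
python3 - <<'E'
from h import *
s=optics.snapshot('wrist')
cv2.imwrite('pics/w9.png',cv2.cvtColor(s['img'],cv2.COLOR_RGB2BGR))
E
```

```text
top tin_near []
top tin_far []
top 0.463 fit [0.0002 0.0918] 86
side tin_near [([0.44, 0.006, 0.094], 0.78)]
side tin_far [([0.511, 0.001, 0.089], 0.62)]
side 0.463 fit [0.0006 0.0925] 127
side 0.536 fit [-0.0023  0.0919] 145
[ 0.49033961 -0.21427962  0.23926221] [-3.13933918e+00 -9.28836383e-04  1.52448309e+00] [-0.17932401 -0.23191628  0.08426793] 14.0333
```

View pics/w9.png

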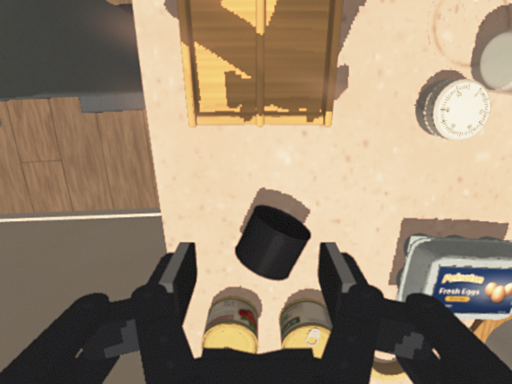

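The low end of the rack is empty, from (190,10) to (330,125). The tins are holding at about 0.178 m up the deck, the tongue rest position, and the bystanders haven't moved.

```bash
python3 -c "
from rig import ticket;print(ticket.job_done())"
```

```text
the job is handed in; nothing more can be done
None
```

I rolled both tins up their lanes and handed the job in at about 14 s. Both came to rest about 178 mm up the deck, held there with the fingers withdrawn; I inferred from this that the tongues are up, as they were out of view, and no verdict came back.

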